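# Put the grinder drive in gear and switch its isolator on

## Task

Get the bench grinder ready to run: first, with the isolator still off, move the ball-topped gear lever out of the slot it is in (near left), across the neutral slot and fully forward into the far right slot of its H gate; then throw the T-bar handle of the grey isolator box over to on, leaning away from the robot. Near, far, left and right are as seen from the robot. Let go of both and leave the jar, the brush and the carton where they are.

Things in the scene. Friction and masses are not known exactly. Their poses are not given: they have to be found in the camera images.
- shift_side (a joint): sideways lean of the gear lever about the gate's x axis, rad: -0.305 (stop) leans left, +0.305 (stop) leans right (towards -y of the gate). The lever is in the left column below about -0.22, in the right column above about +0.22. Friction holds it where it is left (about 1.5 N at the ball moves it)
- shift_fore (a joint): fore-and-aft lean of the gear lever, rad: -0.305 (stop) is fully back towards the robot, 0 is neutral, +0.305 (stop) fully forward, away from the robot. It can cross between the columns only within about 0.04 of 0; elsewhere two steel blocks of the gate stop it. Friction holds it where it is left. It starts well back in the left column
- shift_knob (a point): centre of the black ball, 44 mm across, on top of the gear lever (steel stem 12 mm thick). The ball is fixed to the stem, 190 mm from shift_pivot
- shift_pivot (a point): pivot of the gear lever inside the green gearbox, 20 mm above the bench, below the gate's middle. Its axes do not move with the lever: x forward (away from the robot), y left, z up. The ball's centre lies at Rx(shift_side) Ry(shift_fore) (0, 0, 190 mm) from here in these axes
- gate_top (a point): middle of the top of the steel H gate, 104 mm square, 120 mm above the bench; axes as shift_pivot. Slots 20 mm wide: two columns along x, 25 mm left and right, joined by the neutral slot at x = 0. The fixed gearbox is 150 mm long (x), 130 wide; a motor barrel runs to 215 mm forward of here (up to 122 mm high), a round wheel guard stands on its left out to 135 mm (143 mm high)
- isolator (a joint): angle of the isolator's handle, rad: 0 is off (leans 0.65 rad towards the robot), 1.30 is on (leans 0.65 rad away). Both ends are stops; the heavy handle falls by its own weight from the upright middle (0.65) to the nearer stop and rests there. About 3 N at the bar moves it. It starts off
- handle_bar (a point): centre of the isolator handle's black round T-bar, 22 mm thick, 90 mm long along the y of handle_pivot, carried by two steel arms 74 mm apart, 120 mm from the hinge line. This point moves with the handle
- handle_pivot (a point): hinge of the isolator's handle: middle of the hinge line, 85 mm above the bench, 5 mm above the top of the grey steel box (200 mm long in x, 110 wide, fixed to the bench). Its axes do not move with the handle: x forward (away from the robot), y to the left along the hinge line, z up. The bar's centre lies at 120 mm x (sin a, 0, cos a) from here, a = isolator angle - 0.65
- jar: bystander: closed jar, 70 mm across, 90 mm tall, origin at its foot
- brush: bystander: hand brush about 200 mm long lying on the bench
- carton: bystander: cardboard carton 110 x 80 x 60 mm, origin at the middle of its underside

How it is judged:
On the way, in this order (a step that is already met when the one before it is completed fails the run):
1. the gear lever is in the far right slot while the isolator is off (value of joint shift_side above 0.19 rad and value of joint shift_fore above 0.22 rad and value of joint isolator below 0.3 rad), for 0.2 s.
2. the isolator is on (value of joint isolator above 1.15 rad), for 0.2 s.
At the end, for the whole second after the job is handed in: the gear lever stands in the far right slot (shift_side above 0.19, shift_fore above 0.22 rad) and the isolator is on (above 1.15 rad), both let go (value of joint shift_side above 0.19 rad and value of joint shift_fore above 0.22 rad and value of joint isolator above 1.15 rad); the robot touches nothing.
It fails at once if the jar is moved more than 40 mm (distance of jar from where it was at the start of the episode above 0.04 m).
It fails at once if the brush is moved more than 40 mm (distance of brush from where it was at the start of the episode above 0.04 m).
It fails at once if the carton is moved more than 40 mm (distance of carton from where it was at the start of the episode above 0.04 m).
It also fails if it takes over 51 s, if anything falls off the work surface, if the arm or the gripper's body presses on something with over 40 N, if the wrist force passes 120 N, or if a joint passes its speed limit or range.

## Robot

A 7-joint arm with a two-finger parallel gripper is mounted at the origin on the work surface. World frame = base frame: x ahead of the robot, y to its left, z up, the work surface at z = 0. Lengths are in m, angles in rad, forces in N, time in s.
With the tool pointing down it reaches from about 0.4 to 0.85 m from the base axis. Payload 10.4 kg.
Tool frame: the origin (TCP) lies midway between the tips of the shut fingers; the grasp point (between the pads) lies 19 mm behind it (manip.hold_point_z is the distance from the TCP to the grasp point, in m); z points along the fingers, y is the line along which they close (so a half turn about z gives the same grasp; the last joint's range is limited). The gripper opens to 85 mm and grips with 20 to 120 N. Pads are 22 mm wide; open, the fingers measure 114 mm over their backs; the gripper's body (76 mm by 85 mm) begins 54 mm behind the grasp point. The pads swing forward as they close: fully open they stand 13 mm farther back than shut.
Start: joints at [-1.284, 0.332, -0.065, 1.46, 0.022, 1.35, -0.088], TCP at [0.191, 0.595, 0.231] pointing down, gripper open.
Joint ranges: [-2.6, 2.6], [-0.5, 2.12], [-1.47, 1.34], [0.16, 2.42], [-1.27, 4.41], [0.06, 2.06], [-2.6, 2.6]. Speed limits (rad/s): [2.22, 2.22, 2.79, 2.79, 3.14, 3.14, 3.14].

## Interface

Orientations are given as a unit quaternion [x, y, z, w].
In Python, from workcell import manip, eyes, job gives the robot as it stands.
- The arm moves only by the shell command python3 -m crank 'ROWS' [FORCE]. ROWS is JSON, a list that holds one entry, the list of rows, each a list of 7 numbers: the finger opening in cm, from 0 to 8.54, then the shift along the world's x, y, z in cm, then the turn, a rotation vector about the world's x, y, z in degrees. In form: [[[hand, x, y, z, ax, ay, az], ...]]. A call has 1 to 20 rows; each row shifts and turns the commanded pose from where the row before left it; what a row does not reach is not made up. A row lasts 1/8 s, in which the tool goes at most 62.5 mm and 10.7 degrees, less where a joint would pass 70% of its speed; a pose out of reach is approached as far as the arm can. A call with a gripper value outside its range is refused whole. The fingers move at their own pace and stop on an object; FORCE is the grip in N (left out, the last holds). Time passes only in rows, so rows that do not move let the fingers close. It gives the time, the measured TCP pose, the force, the opening and the grip force at its end, in the units of the state.
- manip.get_obs(): the state, without advancing time (a new reading comes with each control period).
- eyes.camera(name): name is "scene" or "top" or "wrist"; returns (picture, depth): 400x640x3 uint8, red, green, blue; 400x640 float32, m along the optical axis (not along the pixel's ray), 0 where there is no reading.
- eyes.camera_params(name): a dict with "fx", "fy", "cx", "cy" (pixels), "world_from_camera" (4x4, takes a point from camera to world coordinates); the wrist camera has in their place "hand_eye" (4x4, takes a point from camera to tool coordinates, whose origin is the TCP and whose axes are the flange's). Camera axes: x right, y down, z forward; pixel columns grow to the right and rows downward; lengths in m; the calibration is good to about 2 mm. A picture is of the moment at which its call begins: read the wrist's pose just before it. camera_params takes no time and is no camera call.
- job.hand_in(): hands the job in; it is judged then, once.
The state is a dict: "clock": time; "joint_pos": joint angles; "joint_velocities": joint speeds; "tau": joint torques, N m; "position": TCP position; "ee_rot": TCP orientation; "ft_force": force on the tool from outside, world axes, zero at the start; "torque": the same for the moment, N m; "grip_width": opening from 0.0 (shut) to 1.0 (fully open); "grasp_force": force on a finger pad.
Only numpy, scipy, OpenCV 4.12 (cv2) and the standard library are available. Lean on these libraries where they do the work, as an engineer would, in place of code of your own. Each camera call takes 0.05 s, during which the arm holds its last target. There are 200 camera calls.

## Working session

There is one attempt and no reset: what is moved stays moved. The work goes in short steps, Python scripts to look and compute and a shell command to move; the robot and the scene stay as the last step left them, time stands still between calls to the robot, and variables do not carry over. Pictures are saved under pics/ and viewed, at most 10 in all, crops included, and the job is handed in when it is done.

```bash
mkdir -p pics; cat > h.py <<'E'
import numpy as np,cv2
from workcell import manip,eyes,job
def pts(name):
    im,d=eyes.camera(name);p=eyes.camera_params(name)
    v,u=np.mgrid[:400,:640]
    P=np.stack([(u-p['cx'])/p['fx']*d,(v-p['cy'])/p['fy']*d,d],-1)
    T=np.array(p['world_from_camera']);W=P@T[:3,:3].T+T[:3,3]
    W[d==0]=np.nan
    return im,W
E
python3 - <<'E'
from h import *
o=manip.get_obs();print(o['clock'],o['position'],o['ee_rot'],o['grip_width'],manip.hold_point_z)
for n in('top','scene'):
    im,W=pts(n);np.save(n+'.npy',W);cv2.imwrite(f'pics/{n}.png',im[...,::-1])
    print(n,np.array(eyes.camera_params(n)['world_from_camera']).round(2).tolist())
E
```

```text
0.0 [0.19042392 0.59487678 0.23050912] [ 1.54256642e-01  9.88030552e-01 -7.13498331e-04 -8.49957248e-05] 1.0020152576030918 0.0187
top [[0.01, -0.99, 0.14, 0.34], [-1.0, -0.01, 0.0, -0.02], [-0.0, -0.14, -0.99, 1.71], [0.0, 0.0, 0.0, 1.0]]
scene [[0.84, 0.29, -0.46, 1.19], [0.54, -0.47, 0.7, -0.92], [-0.01, -0.84, -0.55, 0.87], [0.0, 0.0, 0.0, 1.0]]
```

View pics/top.png

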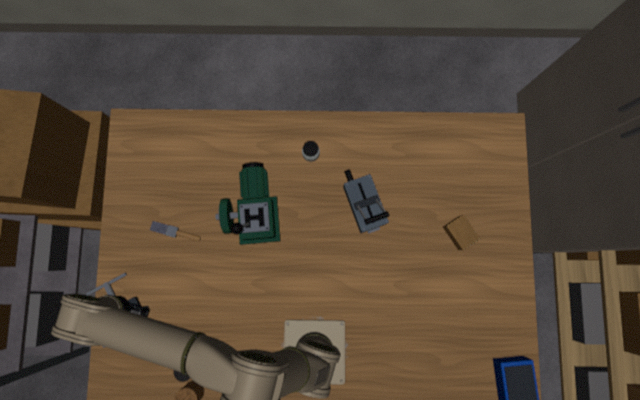

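View pics/scene.png

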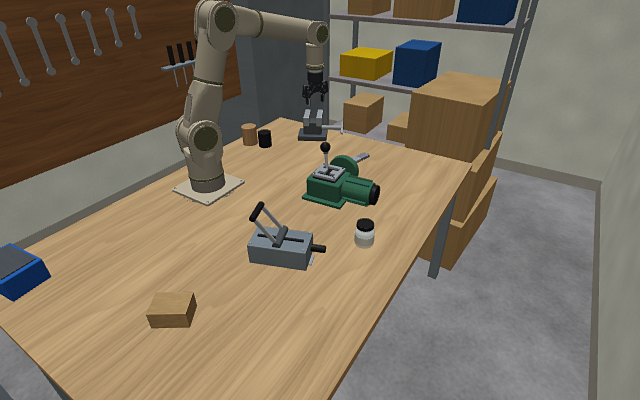

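The top view shows the gate at about (255,217), with the ball at (236,228) at near left. The isolator box is at (366,203), its bar at about (376,217), the jar at (311,150) and the brush at (175,231). Next I measure by height and colour.

```bash
python3 - <<'E'
from h import *
def rep(n,m,W):
    P=W[m];print(n,len(P),np.median(P,0).round(4), P.mean(0).round(4))
    return P
for n,g,i in(('top',(200,150,300,260),(330,160,400,240)),('scene',(290,130,390,215),(240,195,330,275))):
    im=cv2.imread(f'pics/{n}.png').astype(int);W=np.load(n+'.npy');v,u=np.mgrid[:400,:640]
    mx=im.max(-1);mn=im.min(-1);z=W[...,2]
    box=lambda b:(u>=b[0])&(u<b[2])&(v>=b[1])&(v<b[3])
    print(n);P=rep('ball',box(g)&(mx<60)&(z>.175)&(z<.24),W)
    A=np.c_[2*P,np.ones(len(P))];s=np.linalg.lstsq(A,(P**2).sum(1),rcond=None)[0];print('sph',s[:3],np.sqrt(s[3]+s[:3]@s[:3]))
    for nm,m in(('gate',box(g)&(mx-mn<25)&(mx>90)&(abs(z-.12)<.006)),('green',box(g)&(im[...,1]>im[...,2]+20)&(abs(z-.1)<.03)),('isobox',box(i)&(abs(z-.08)<.006)),('bar',box(i)&(z>.165)&(mx<70)),('arms',box(i)&(z>.1)&(z<.165))):
        P=rep(nm,m,W)
        if len(P)>5:
            r=cv2.minAreaRect(P[:,:2].astype(np.float32)*1000);print('   rect',[np.round(x,1) for x in r], 'z',P[:,2].min().round(3),P[:,2].max().round(3))
E
cat > crop.py <<'E'
E
python3 -c "
import cv2;a=cv2.imread('pics/top.png')[140:260,200:400];cv2.imwrite('pics/c1.png',cv2.resize(a,None,fx=4,fy=4,interpolation=2))"
```

```text
top
ball 116 [0.4458 0.2721 0.2131] [0.4457 0.2726 0.2129]
sph [0.44595307 0.27439172 0.20305183] 0.01863917752769374
gate 325 [0.5052 0.227  0.1196] [0.4973 0.2267 0.1198]
   rect [array([493.9, 228.6]), array([100.2, 101.4]), np.float64(5.6)] z 0.114 0.126
green 1323 [0.588  0.2338 0.1   ] [0.5694 0.2359 0.0997]
   rect [array([550.4, 261.7]), array([273.6, 185.3]), np.float64(6.2)] z 0.07 0.13
isobox 976 [ 0.5787 -0.1811  0.0792] [ 0.5644 -0.1824  0.0794]
   rect [array([ 557. , -188.5]), array([199.5, 110.6]), np.float64(20.7)] z 0.074 0.086
bar 158 [ 0.4888 -0.2119  0.1884] [ 0.4894 -0.2126  0.1876]
   rect [array([ 491.7, -212.1]), array([29.6, 88.8]), np.float64(23.6)] z 0.165 0.2
arms 89 [ 0.5376 -0.2009  0.1179] [ 0.5368 -0.1975  0.1234]
   rect [array([ 533.5, -200.8]), array([66., 89.]), np.float64(21.1)] z 0.1 0.165
scene
ball 81 [0.4572 0.2602 0.204 ] [0.4563 0.2616 0.2026]
sph [0.45192329 0.26980221 0.19897103] 0.018964499888319938
gate 239 [0.5012 0.2222 0.1201] [0.4989 0.2222 0.1202]
   rect [array([495.9, 227.5]), array([105.6, 116.5]), np.float64(5.3)] z 0.114 0.125
green 1111 [0.5654 0.2119 0.0983] [0.5699 0.2293 0.0968]
   rect [array([549., 256.]), array([271.4, 185.1]), np.float64(12.5)] z 0.07 0.13
isobox 1066 [ 0.584  -0.1985  0.0802] [ 0.5722 -0.1966  0.0802]
   rect [array([ 561.1, -191.3]), array([199.9, 114.4]), np.float64(20.7)] z 0.074 0.086
bar 137 [ 0.5012 -0.2274  0.1881] [ 0.4999 -0.2245  0.1866]
   rect [array([ 496.6, -219.9]), array([20.8, 88.5]), np.float64(17.6)] z 0.172 0.194
arms 219 [ 0.5308 -0.2234  0.1307] [ 0.5315 -0.2044  0.1313]
   rect [array([ 533. , -201.6]), array([71.5, 88.5]), np.float64(19.2)] z 0.1 0.165
```

View pics/c1.png

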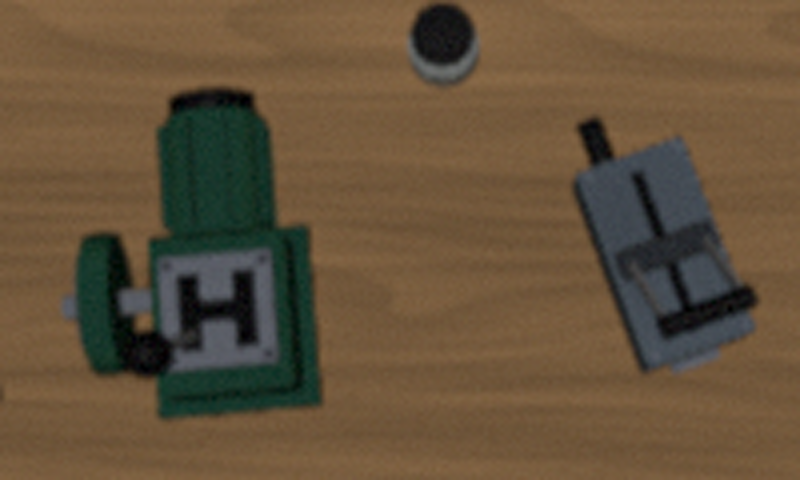

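Gate centre is about (0.495, 0.228) with yaw 5.5°. Isolator is about (0.558, −0.190) with yaw 20.7°. The ball is near (0.446, 0.272, 0.20). I'll go above the ball, turned to close along the gate's y.

```bash
python3 -m crank '[[[8.5,1.5,-2,2,0,0,2],[8.5,2.4,-3.0,2,0,0,2],[8.5,2.4,-3.0,1,0,0,2],[8.5,2.4,-3.0,0.5,0,0,2],[8.5,2.4,-3.0,0,0,0,2],[8.5,2.4,-3.0,0,0,0,2],[8.5,2.4,-3.0,0,0,0,2],[8.5,2.4,-3.0,0,0,0,2],[8.5,2.4,-3.0,0,0,0,2],[8.5,2.4,-3.0,0,0,0,2],[8.5,2.4,-3.0,0,0,0,3],[8.5,0,-0.3,0,0,0,0],[8.5,0,0,0,0,0,0]]]' 25
python3 - <<'E'
from h import *
from scipy.spatial.transform import Rotation as R
o=manip.get_obs();im,d=eyes.camera('wrist');p=eyes.camera_params('wrist')
cv2.imwrite('pics/w1.png',im[...,::-1])
T=np.eye(4);T[:3,:3]=R.from_quat(o['ee_rot']).as_matrix();T[:3,3]=o['position']
T=T@np.array(p['hand_eye'])
v,u=np.mgrid[:400,:640]
P=np.stack([(u-p['cx'])/p['fx']*d,(v-p['cy'])/p['fy']*d,d],-1);W=P@T[:3,:3].T+T[:3,3]
m=(d>0)&(im.max(-1)<60)&(W[...,2]>.16)&(W[...,2]<.23)&(np.hypot(W[...,0]-.446,W[...,1]-.272)<.04)
Q=W[m];A=np.c_[2*Q,np.ones(len(Q))];s=np.linalg.lstsq(A,(Q**2).sum(1),rcond=None)[0]
print(len(Q),'sph',s[:3],np.sqrt(s[3]+s[:3]@s[:3]),u[m].mean(),v[m].mean())
print(o['position'],R.from_quat(o['ee_rot']).as_matrix().round(3))
g=(d>0)&(abs(W[...,2]-.12)<.005)&(np.ptp(im.astype(int),axis=-1)<25)&(im.max(-1)>90)
print(cv2.minAreaRect(W[g][:,:2].astype(np.float32)*1000))
E
```

```text
clock: 1.72
position: [0.4451, 0.2726, 0.2861]
ee_rot: [-0.046, 0.999, 0.0, -0.0]
ft_force: [0.3, 0.7, -0.4]
grip_width: 0.999
grasp_force: 0.0
2090 sph [0.44727386 0.27333352 0.19801744] 0.021563676303356438 323.0224880382775 212.74497607655502
[0.44507181 0.27259009 0.28611698] [[-0.996 -0.091 -0.001]
 [-0.091  0.996  0.   ]
 [ 0.001  0.    -1.   ]]
((490.52899169921875, 264.2049255371094), (105.07958984375, 181.39157104492188), 5.909082412719727)
```

View pics/w1.png

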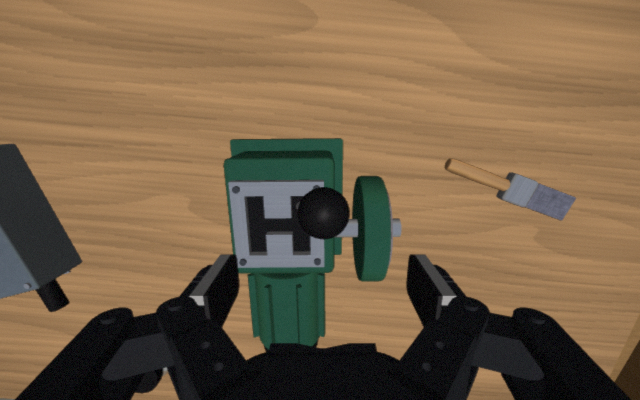

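The ball centre is (0.447, 0.273, 0.198), at pixel (323,213), with the fingers astride it. The lever stands at about side −0.27, fore −0.23. Descend and grip.

```bash
python3 -m crank '[[[8.5,0.2,0.1,-3,0,0,0],[8.5,0,0,-4,0,0,0],[8.5,0,0,-3.0,0,0,0],[8.5,0,0,-0.7,0,0,0],[4,0,0,0,0,0,0],[4,0,0,0,0,0,0],[4,0,0,0,0,0,0],[4,0,0,0,0,0,0],[4,0,0,0,0,0,0],[4,0,0,0,0,0,0]]]' 25
```

```text
clock: 3.02
position: [0.448, 0.2739, 0.1807]
ee_rot: [-0.046, 0.999, 0.001, 0.001]
ft_force: [-1.6, 0.8, 6.4]
grip_width: 0.5
grasp_force: 24.8
```

```bash
python3 -m crank '[[[4,0.7,0.1,0.1,0,0,0],[4,0.7,0.1,0.1,0,0,0],[4,0.7,0.1,0.1,0,0,0],[4,0.7,0.1,0.1,0,0,0],[4,0.7,0.1,0,0,0,0],[4,0.7,0.1,0,0,0,0],[4,0,0,0,0,0,0],[4,0,0,0,0,0,0]]]'
```

```text
clock: 4.03
position: [0.4902, 0.2798, 0.1842]
ee_rot: [-0.046, 0.999, 0.001, 0.001]
ft_force: [-1.3, 2.3, 5.7]
grip_width: 0.5
grasp_force: 25.5
```

```bash
python3 -m crank '[[[4,0.08,-0.85,0.2,0,0,0],[4,0.08,-0.85,0.2,0,0,0],[4,0.08,-0.85,0.2,0,0,0],[4,0.08,-0.85,0.1,0,0,0],[4,0.08,-0.85,0,0,0,0],[4,0.08,-0.85,0,0,0,0],[4,0.08,-0.85,0,0,0,0],[4,0.08,-0.85,0,0,0,0],[4,0.08,-0.85,-0.1,0,0,0],[4,0.08,-0.85,-0.2,0,0,0],[4,0.08,-0.85,-0.2,0,0,0],[4,0.08,-0.85,-0.2,0,0,0],[4,0,0,0,0,0,0],[4,0,0,0,0,0,0]]]'
```

```text
clock: 5.78
position: [0.4991, 0.1764, 0.1829]
ee_rot: [-0.046, 0.999, -0.001, -0.0]
ft_force: [1.4, -1.2, 1.1]
grip_width: 0.501
grasp_force: 27.2
```

```bash
python3 -m crank '[[[4,0.7,0.07,0,0,0,0],[4,0.7,0.07,0,0,0,0],[4,0.7,0.07,0,0,0,0],[4,0.7,0.07,-0.1,0,0,0],[4,0.7,0.07,-0.1,0,0,0],[4,0.7,0.07,-0.2,0,0,0],[4,0.7,0.07,-0.2,0,0,0],[4,0.4,0.04,-0.1,0,0,0],[4,0,0,0,0,0,0],[4,0,0,0,0,0,0]]]'
```

```text
clock: 7.02
position: [0.5523, 0.1826, 0.1766]
ee_rot: [-0.046, 0.999, 0.0, 0.0]
ft_force: [-0.5, 1.6, -0.2]
grip_width: 0.498
grasp_force: 27.1
```

```bash
python3 -m crank '[[[8.5,0,0,0,0,0,0],[8.5,0,0,0,0,0,0],[8.5,0,0,0,0,0,0],[8.5,0,0,0,0,0,0],[8.5,0,0,3,0,0,0],[8.5,0,0,4,0,0,0],[8.5,-2,0,4,0,0,0],[8.5,-3,0,0,0,0,0],[8.5,0,0,0,0,0,0],[8.5,0,0,0,0,0,0]]]'
cat >> h.py <<'E'
def wpts():
    from scipy.spatial.transform import Rotation as R
    o=manip.get_obs();im,d=eyes.camera('wrist');p=eyes.camera_params('wrist')
    T=np.eye(4);T[:3,:3]=R.from_quat(o['ee_rot']).as_matrix();T[:3,3]=o['position']
    T=T@np.array(p['hand_eye']);v,u=np.mgrid[:400,:640]
    P=np.stack([(u-p['cx'])/p['fx']*d,(v-p['cy'])/p['fy']*d,d],-1);W=P@T[:3,:3].T+T[:3,3]
    W[d==0]=np.nan
    return im,W
E
cat > ball.py <<'E'
from h import *
im,W=wpts();cv2.imwrite('pics/w2.png',im[...,::-1])
m=(im.max(-1)<60)&(W[...,2]>.165)&(W[...,2]<.23)&(np.hypot(W[...,0]-.552,W[...,1]-.182)<.035)
Q=W[m];A=np.c_[2*Q,np.ones(len(Q))];s=np.linalg.lstsq(A,(Q**2).sum(1),rcond=None)[0]
print(len(Q),'sph',s[:3],np.sqrt(s[3]+s[:3]@s[:3]))
E
python3 ball.py
```

```text
clock: 8.28
position: [0.5024, 0.1825, 0.2863]
ee_rot: [-0.046, 0.999, 0.0, 0.0]
ft_force: [0.5, -0.5, 0.9]
grip_width: 0.997
grasp_force: 0.0
1967 sph [0.54966587 0.1823657  0.19414623] 0.0234490736458915
```

View pics/w2.png

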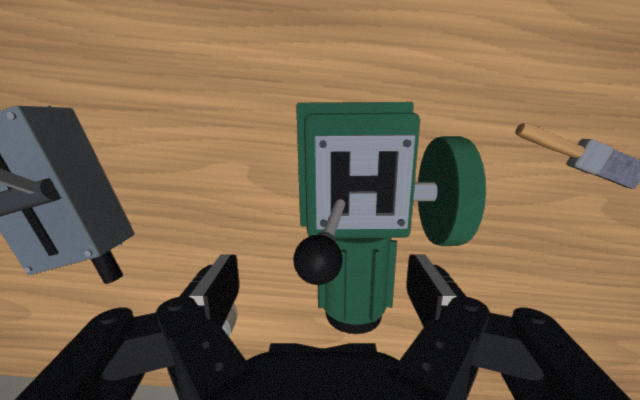

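The picture shows the ball at pixel (318,260), with the stem in the far right slot (fore about 0.27, side about 0.27), free of the fingers. Now I go behind the isolator bar with shut fingers.

```bash
python3 -m crank '[[[0,-1,-2,0,0,0,1],[0,-0.5,-3.2,0,0,0,1.2],[0,-0.3,-3.3,0,0,0,1.2],[0,-0.3,-3.3,0,0,0,1.2],[0,-0.3,-3.3,0,0,0,1.2],[0,-0.3,-3.3,0,0,0,1.2],[0,-0.3,-3.3,0,0,0,1.2],[0,-0.3,-3.3,0,0,0,1.2],[0,-0.3,-3.3,0,0,0,1.2],[0,-0.3,-3.3,0,0,0,1.2],[0,-0.3,-3.3,0,0,0,1.2],[0,-0.3,-3.3,0,0,0,1.2],[0,-0.3,-3,0,0,0,1.2],[0,-0.4,0,0,0,0,0],[0,0,0,0,0,0,0]]]'
python3 - <<'E'
from h import *
im,W=wpts();z=W[...,2]
m=(im.max(-1)<70)&(z>.165)&(z<.2)&(np.hypot(W[...,0]-.49,W[...,1]+.215)<.07)
Q=W[m];print(len(Q),np.nanmedian(Q,0),cv2.minAreaRect(Q[:,:2].astype(np.float32)*1000))
cv2.imwrite('pics/w3.png',im[...,::-1])
E
```

```text
clock: 10.2
position: [0.4502, -0.2291, 0.2861]
ee_rot: [-0.179, 0.984, 0.0, -0.0]
ft_force: [0.5, 0.6, -0.2]
grip_width: -0.002
grasp_force: 0.0
1582 [ 0.48545709 -0.22666041  0.1885085 ] ((489.83660888671875, -216.85305786132812), (19.88083839416504, 88.57777404785156), 20.557735443115234)
```

View pics/w3.png

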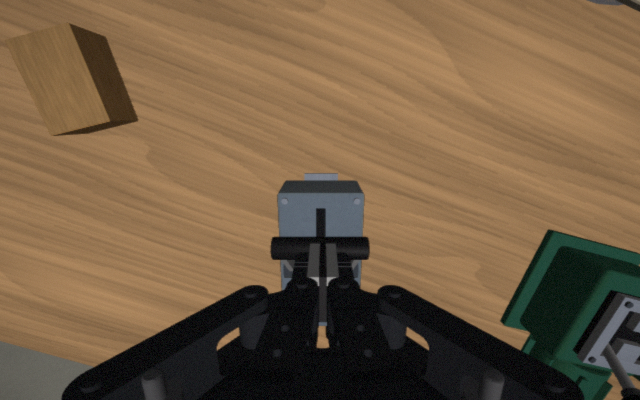

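The bar is at pixel (320,248), centred on the fingers' line and 42 mm ahead of them. Descend and push along the box's x axis.

```bash
python3 -m crank '[[[0,0,0,-3,0,0,0],[0,0,0,-4,0,0,0],[0,0,0,-3,0,0,0],[0,0,0,-1.2,0,0,0],[0,0,0,0,0,0,0],[0,0.75,0.28,0,0,0,0],[0,0.75,0.28,0,0,0,0],[0,0.75,0.28,0,0,0,0],[0,0.75,0.28,0,0,0,0],[0,0.75,0.28,0.1,0,0,0],[0,0.75,0.28,0.1,0,0,0]]]'
```

```text
clock: 11.62
position: [0.4952, -0.2131, 0.1767]
ee_rot: [-0.179, 0.984, -0.0, -0.0]
ft_force: [-4.2, -1.2, 2.4]
grip_width: -0.002
grasp_force: 2.0
```

```bash
python3 -m crank '[[[0,0.75,0.28,0.1,0,0,0],[0,0.75,0.28,0.1,0,0,0],[0,0.75,0.28,0,0,0,0],[0,0.75,0.28,0,0,0,0],[0,0.75,0.28,0,0,0,0],[0,0.75,0.28,0,0,0,0],[0,0.75,0.28,0,0,0,0],[0,0.75,0.28,0,0,0,0],[0,0.75,0.28,0,0,0,0],[0,0,0,0,0,0,0],[0,0,0,0,0,0,0]]]'
```

```text
clock: 13.0
position: [0.5625, -0.1876, 0.1783]
ee_rot: [-0.179, 0.984, -0.0, -0.0]
ft_force: [0.6, -0.3, -0.5]
grip_width: 0.0
grasp_force: 0.0
```

```bash
python3 -m crank '[[[0,-1.5,-0.6,1,0,0,0],[0,-2,-0.8,3,0,0,0],[0,-3,-1,4,0,0,0],[0,-3,-1,4,0,0,0],[0,-3,-1,2,0,0,0],[0,-3,-1,0,0,0,0],[0,0,0,0,0,0,0],[0,0,0,0,0,0,0]]]'
python3 - <<'E'
from h import *
im,W=pts('scene');cv2.imwrite('pics/s2.png',im[...,::-1])
v,u=np.mgrid[:400,:640];m=(im.max(-1)<70)&(W[...,2]>.165)&(W[...,2]<.2)&(np.hypot(W[...,0]-.625,W[...,1]+.165)<.08)
print(m.sum(),np.median(W[m],0))
m=(im.max(-1)<60)&(W[...,2]>.165)&(W[...,2]<.23)&(np.hypot(W[...,0]-.552,W[...,1]-.182)<.04)
print(m.sum(),np.median(W[m],0))
E
```

```text
clock: 14.0
position: [0.4079, -0.2411, 0.3183]
ee_rot: [-0.179, 0.984, 0.0, 0.0]
ft_force: [-0.3, 0.6, 0.3]
grip_width: 0.0
grasp_force: 0.0
139 [ 0.6354855  -0.17555462  0.18888267]
97 [0.5575566  0.17082344 0.20309466]
```

View pics/s2.png

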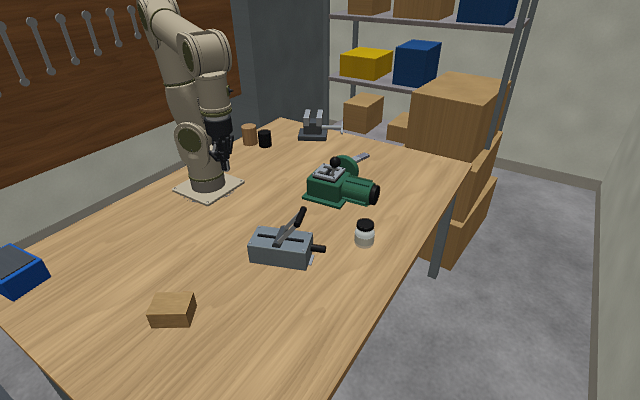

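The handle leans away, with its bar at pixel (300,216). The ball is at about (336,162) in the far right slot, the bystanders haven't moved, and the arm is clear.

```bash
python3 -c "
from workcell import job
print(job.hand_in())"
```

```text
the job is handed in; nothing more can be done
None
```

The job is handed in at about 14 s: the gear lever is in the far right slot, the isolator was then thrown to on, both are let go, and the jar, brush and carton were not moved; no verdict came back.

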